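Clamp a battery cartridge home in the charging dock

TASK

Load the yellow battery cartridge into the charging dock: find the floating nest by feel and stand the cartridge in it, then swing the red clamp fully shut so that it drives the cartridge fully home and stays shut. Be gentle: never press on the dock, the clamp or the cartridge in it with more than 30 N. Leave the grey cartridge and everything else where it stands.

Things in the scene. Friction and masses are not known exactly. Their poses are not given: they have to be found in the camera images.
- cartridge: the yellow battery cartridge, a block 60 mm (its x) by 34 mm (its y) by 50 mm high, 0.08 to 0.17 kg, with a black band and black ribs; stands upright on the table. Origin: centre of its underside, z up. Grip it across its 34 mm sides near the top. It fits the nest either way round (half a turn about z makes no difference).
- dock: charging dock, fixed: grey base 158 x 116 x 12 mm (x -66 to +92), black nest, two posts, red clamp. Origin: underside, below mid-travel of the nest; x from the front to the hinge, z up. THE NEST FLOATS: its pocket is centred on dock x = 0 but stands anywhere from -12 to +12 mm along dock y (not reported); it slides in y against 1.5 N friction. Find it by feel: a miss rests on the rim.
- rim_mid (a point): dock point, 46 mm up, at the nest's rim height at mid-travel. Black nest block 77 (x) by 49 (y) mm. Pocket 64 (dock x) by 36.4 mm (dock y): play 2 mm each side in x, 1.2 mm in y; its top 3 mm are a steep lead-in, 0.8 mm wider on each side. A cartridge that misses stops with its underside 43 to 46 mm up.
- home_mid (a point): dock point, 24 mm up, at mid-travel of the nest: height of the firm ledges. A cartridge first stands on a sprung plate in the pocket, its underside 33 mm up (13 mm below the rim); the plate gives 9 mm (2.6 N at first, 5 N at the end) until the underside is at 24 mm, the top at 74 mm: fully home.
- clamp_hinge (a point): point on the clamp's hinge axis (parallel to dock y), at dock x = 72 mm, z = 81 mm. The hinge is stiff (0.5 N m): the clamp stays where it is left. Shutting it takes about 5 N at the handle, about 9 N over the last bit; then it meets a firm rubber stop.
- clamp (a joint): red clamp angle, rad: 0 = fully shut, level, pointing to dock -x; grows as it opens; 1.57 = upright, stop at 1.95. Plate 60 mm wide, 6 mm thick, centred on the hinge axis, black crossbar handle at its end. A rubber pad beneath, 72 mm from the hinge, presses the cartridge's top to within 1 mm of home; it meets an unpressed cartridge at about 0.12 rad.
- clamp_end (a point): middle of the black crossbar handle of the clamp (14 mm thick, 66 mm long along dock y), 122 mm from the hinge axis
- spare_cartridge: a grey cartridge of the same shape and size, not to be used; stands on the table. Origin: centre of its underside
- car_orange: orange model race car, 55 x 101 x 43 mm, a bystander; origin: centre of its underside
- glue_bottle: white glue bottle with red cap, 31 mm across, 86 mm high, a bystander; origin: centre of its underside
- blue_crate: small open blue crate, 42 x 54 x 36 mm, a bystander; origin: centre of its underside
- tyres: small stack of a red and a white model tyre, 37 mm across, 24 mm high, a bystander; origin: centre of its underside
- cone: orange traffic cone, 26 mm square, 30 mm high, a bystander; origin: centre of its underside
Mind the look-alikes: they are no part of the job. What is meant by the cartridge is not orange, and is the smaller of those in its own colour.

How it is judged:
On the way, in this order (a step that is already met when the one before it is completed fails the run):
1. the yellow cartridge stands in the nest on the sprung plate, the clamp still open (more than 0.6 rad) (x of cartridge in the frame of dock between -0.005 and 0.005 m and y of cartridge in the frame of dock between -0.0165 and 0.0165 m and angle between the x axis of cartridge and the x axis of dock, either way round below 0.12 rad and z of cartridge in the frame of dock below 0.0385 m and angle between cartridge's own z axis and vertical below 0.15 rad and value of joint clamp above 0.6 rad), for 0.2 s.
2. the clamp is shut and the cartridge is home (x of cartridge in the frame of dock between -0.005 and 0.005 m and y of cartridge in the frame of dock between -0.0165 and 0.0165 m and angle between the x axis of cartridge and the x axis of dock, either way round below 0.12 rad and z of cartridge in the frame of dock between 0.021 and 0.0275 m and value of joint clamp below 0.035 rad), for 0.2 s.
At the end, for the whole second after the job is handed in: Yellow cartridge in the nest: upright within 0.06 rad, within 0.12 rad of the dock's x, 5 mm in x and 16.5 mm in y of the dock's origin, underside at 21 to 27.5 mm (home 24); clamp shut below 0.035 rad, staying so by itself; all at rest and released (all of step 2 and angle between cartridge's own z axis and vertical below 0.06 rad and linear speed of cartridge below 0.01 m/s and contact force between each of the arm, the fingers and dock below 0.3 N and contact force between the fingers and cartridge below 0.3 N); the robot touches nothing.
It fails at once if the cartridge is pressed against the dock (nest, plate or clamp) with more than 30 N (contact force between cartridge and dock above 30 N).
It fails at once if the robot presses on the dock or its clamp with more than 30 N (contact force between any of the arm, the fingers and dock above 30 N).
It fails at once if the grey cartridge, the car, bottle, crate, tyres or cone is moved by more than 20 mm (distance of any of spare_cartridge, car_orange, glue_bottle, blue_crate, tyres, cone from where it was at the start of the episode above 0.02 m).
It also fails if it takes over 72 s, if anything falls off the work surface, if the arm or the gripper's body presses on something with over 40 N, if the wrist force passes 120 N, or if a joint passes its speed limit or range.

ROBOT

A 7-joint arm with a two-finger parallel gripper is mounted at the origin on the work surface; the furniture and walls round the work are solid. World frame = base frame: x ahead of the robot, y to its left, z up, the work surface at z = 0. Lengths are in m, angles in rad, forces in N, time in s.
With the tool pointing down it reaches from about 0.4 to 0.9 m from the base axis. Payload 5.5 kg.
Tool frame: the origin (TCP) lies on the front face of the gripper's body, between the roots of the fingers; the fingertips stand 66 mm ahead of it and the grasp point (between the pads) lies 47 mm ahead of it; z points along the fingers, y is the line along which they close (so a half turn about z gives the same grasp; the last joint's range is limited). The gripper opens to 92 mm and grips with 3 to 60 N. Pads are 19 mm wide; open, the fingers measure 130 mm over their backs; the gripper's body (75 mm by 190 mm) begins 47 mm behind the grasp point.
Start: joints at [1.406, 0.501, -0.427, 1.55, 0.221, 1.138, -0.21], TCP at [0.27, -0.591, 0.292] pointing down, gripper open.
Joint ranges: [-2.88, 2.88], [-0.31, 2.03], [-1.54, 1.56], [0.2, 2.42], [-1.41, 4.55], [0.19, 2.02], [-2.57, 2.57]. Speed limits (rad/s): [2.57, 2.57, 3.14, 3.14, 3.14, 3.14, 3.14].

INTERFACE

Orientations are given as a rotation vector (axis times angle).
In Python, from workcell import env, read_camera, sign_off, cut_out gives the robot as it stands.
- The arm moves only by the tool jog_arm, never from a script. Its argument "increments" is a list of rows, each an object with "grip": the closure, from -1 (fully open) to 1 (shut); "dp": the shift along the world's x, y, z in shares of 0.5 m (1.0 is 0.5 m), a list of three; "twist": the turn, a rotation vector about the world's x, y, z in a scale on which 1.0 is 2 pi rad, a list of three. In form: [{"grip": grip, "dp": [x, y, z], "twist": [ax, ay, az]}, ...]. A call has 1 to 10 rows; each row is the pose to reach, as a shift and turn from the pose commanded when the call began; what a row does not reach only later rows make up. A row lasts 1/10 s, in which the tool goes at most 50 mm and 8.59 degrees, less where a joint would pass 70% of its speed; a pose out of reach is approached as far as the arm can. Shift and turn numbers lie between -1 and 1, and a call with a number outside is refused. A call with a gripper value outside its range is refused whole. The fingers move at their own pace and stop on an object; the grip force is fixed at half the most. Time passes only in rows, so rows that repeat a pose let the fingers close. It gives the time, the measured TCP pose, the force, the opening and the grip force at its end, in the units of the state.
- env.get_obs(): the state, without advancing time (a new reading comes with each control period).
- read_camera(name): name is "scene" or "top" or "wrist"; returns a dict with "pixels" (480x640x3 uint8, red, green, blue), "K" (3x3 intrinsics, pixels), "dist" ([k1, k2, p1, p2, k3] as OpenCV has them; the pictures are not rectified), "T" (4x4, takes a point from camera to world coordinates). Camera axes: x right, y up, looking along -z (the intrinsics and any distortion apply to the point x, -y, -z); pixel columns grow to the right and rows downward; lengths in m; the calibration is good to about 2 mm. A picture is of the moment at which its call begins. There is no depth.
- sign_off(): hands the job in; it is judged then, once.
Trained networks look in the newest picture that a camera, given by its name, has taken for a name from the list of things; names that differ only in an ending like _2 or _b are one class to them, and where a whole thing is asked for, a point or a joint stands for the part that bears it (a point fixed in the world has none). Each returns a list of dicts, best first, with "score" (0 to 1); they miss things now and then, are a little off and sometimes report something else, mostly with a low value. They report only what shows in the picture. A call takes as long as a camera call. They do not tell look-alikes from the thing itself.
- cut_out(camera, query): "region" (480x640 bool, what is visible of it) and "rect" ([left, top, right, bottom] in pixels, round what is visible of it).
The state is a dict: "t": time; "joints": joint angles; "qvel": joint speeds; "joint_torque": joint torques, N m; "tool_pos": TCP position; "eef_rot": TCP orientation; "force": force on the tool from outside, world axes, zero at the start; "ft_torque": the same for the moment, N m; "grip_width": opening from 0.0 (shut) to 1.0 (fully open); "gripper_force": force on a finger pad.
Only numpy, scipy, OpenCV 4.12 (cv2) and the standard library are available. Lean on these libraries where they do the work, as an engineer would, in place of code of your own. Each camera call takes 0.05 s, during which the arm holds its last target. There are 200 camera calls.

## Working session

There is one attempt and no reset: what is moved stays moved. The work goes in short steps, Python scripts to look and compute and a tool call to move; the robot and the scene stay as the last step left them, time stands still between calls to the robot, and variables do not carry over. Pictures are saved under pics/ and viewed, at most 13 in all, crops included, and the job is handed in when it is done.

Besides the shell and the picture viewer there is one more tool, called after "Emit:" by a JSON object that holds its "method" and its "body", one argument or row to a line. jog_arm: Moves the arm, as the interface text tells. Its arguments: {"type":"object","properties":{"increments":{"type":"array"}},"required":["increments"]}

```bash
mkdir -p pics
cat > h.py <<'E'
import numpy as np, cv2
from workcell import env, read_camera, sign_off, cut_out
def ray(c,uv):
    p=cv2.undistortPoints(np.array(uv,float).reshape(-1,1,2),np.array(c["K"]),np.array(c["dist"]))[:,0]
    d=np.c_[p[:,0],-p[:,1],-np.ones(len(p))]@np.array(c["T"])[:3,:3].T
    return np.array(c["T"])[:3,3],d
def at_z(c,uv,z):
    o,d=ray(c,uv); z=np.broadcast_to(z,len(d)); return o+d*((z-o[2])/d[:,2])[:,None]
def proj(c,P):
    T=np.array(c["T"]); q=(np.atleast_2d(P)-T[:3,3])@T[:3,:3]; q=q*[1,-1,-1]
    return cv2.projectPoints(q,np.zeros(3),np.zeros(3),np.array(c["K"]),np.array(c["dist"]))[0][:,0]
E
python3 - <<'E'
from h import *
for n in ["top","scene"]:
    c=read_camera(n); cv2.imwrite(f"pics/{n}0.png",c["pixels"][:,:,::-1])
    print(n,np.round(c["T"],3).tolist(),np.round(c["K"],1).tolist())
    for q in ["cartridge","spare_cartridge","dock","clamp","clamp_end","car_orange"]:
        for r in cut_out(n,q)[:3]:
            m=r["region"]; col=c["pixels"][m].mean(0).round() if m.any() else 0
            print(n,q,round(r["score"],2),np.round(r["rect"]),m.sum(),col)
o=env.get_obs(); print({k:np.round(v,3).tolist() for k,v in o.items()})
E
```

```text
top [[-0.004, 0.998, -0.06, 0.406], [-1.0, -0.005, -0.017, -0.086], [-0.017, 0.06, 0.998, 1.445], [0.0, 0.0, 0.0, 1.0]] [[450.4, 0.0, 332.5], [0.0, 450.4, 238.2], [0.0, 0.0, 1.0]]
top cartridge 0.79 [428. 241. 446. 262.] 238 [83. 75. 36.]
top cartridge 0.62 [465. 267. 484. 284.] 265 [155.  80.  17.]
top spare_cartridge 0.77 [374. 243. 386. 259.] 243 [61. 64. 64.]
top spare_cartridge 0.48 [251. 187. 295. 253.] 2069 [92. 87. 83.]
top dock 0.64 [251. 187. 296. 250.] 2133 [92. 88. 84.]
top clamp 0.55 [252. 189. 282. 207.] 438 [96. 66. 60.]
top clamp_end 0.85 [252. 188. 283. 209.] 442 [97. 66. 60.]
top car_orange 0.95 [411. 184. 434. 211.] 498 [97. 64. 43.]
scene [[-0.829, 0.382, -0.407, 0.069], [-0.559, -0.559, 0.613, 0.566], [0.006, 0.736, 0.677, 0.791], [0.0, 0.0, 0.0, 1.0]] [[436.8, 0.0, 323.4], [0.0, 436.8, 240.0], [0.0, 0.0, 1.0]]
scene cartridge 0.9 [383. 188. 406. 210.] 494 [113. 102.  49.]
scene cartridge 0.57 [432. 193. 456. 232.] 763 [106.  92.  33.]
scene cartridge 0.57 [427. 178. 448. 200.] 293 [154.  87.  29.]
scene spare_cartridge 0.65 [354. 219. 377. 246.] 461 [65. 65. 67.
[... 172 characters left out ...]
  75.]
scene clamp 0.95 [209. 217. 250. 283.] 1281 [123.  55.  51.]
scene clamp_end 0.8 [210. 220. 250. 284.] 1166 [122.  52.  49.]
scene clamp_end 0.67 [354. 218. 378. 246.] 526 [69. 70. 72.]
scene clamp_end 0.63 [242. 233. 267. 257.] 469 [ 45.  59. 104.]
scene car_orange 0.84 [325. 178. 355. 199.] 425 [107.  63.  36.]
{'t': 0.7, 'joints': [1.406, 0.501, -0.427, 1.55, 0.221, 1.138, -0.21], 'qvel': [-0.001, 0.0, -0.002, -0.001, 0.0, 0.001, -0.001], 'joint_torque': [-0.0, -56.625, -5.808, -27.944, -0.067, 0.021, 0.0], 'tool_pos': [0.27, -0.591, 0.292], 'eef_rot': [3.07, 0.667, 0.0], 'force': [0.394, 0.234, -0.517], 'ft_torque': [0.069, -0.014, -0.008], 'gripper_force': 0.0, 'grip_width': 1.0}
```

Run:
```python
import cv2,numpy as np
t=cv2.imread("pics/top0.png")[170:295,235:495]; s=cv2.imread("pics/scene0.png")[170:345,200:460]
a=cv2.resize(t,None,fx=3,fy=3,interpolation=cv2.INTER_CUBIC); b=cv2.resize(s,None,fx=3,fy=3,interpolation=cv2.INTER_CUBIC)
cv2.imwrite("pics/a.png",a); cv2.imwrite("pics/b.png",b)
```

```text
(no output)
```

View pics/a.png

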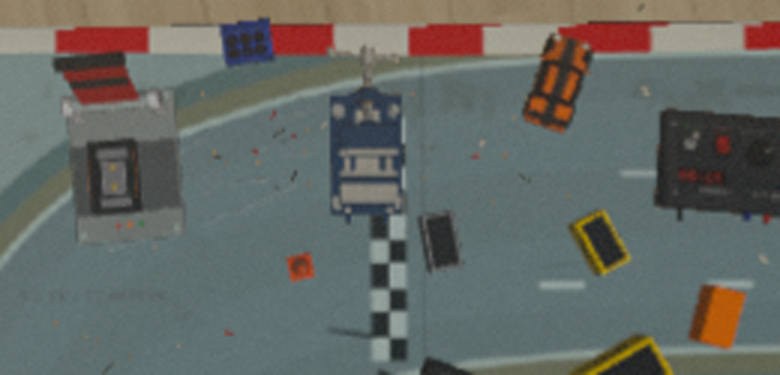

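View pics/b.png

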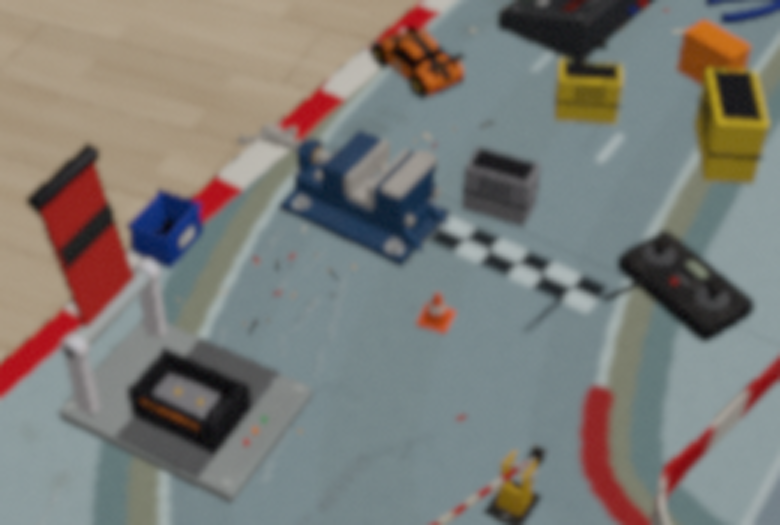

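The top view (crop ×3, offset 235,170) shows the small yellow cartridge at full-image px (435,251). A larger yellow look-alike sits at (445,293), the grey one at (381,250), and the dock at (275,225) with its hinge toward world +x. The scene view confirms the clamp is upright and the nest is empty.

```bash
cat >> h.py <<'E'
def rect_of(c,mask,z):
    cn=max(cv2.findContours(mask.astype(np.uint8),cv2.RETR_EXTERNAL,cv2.CHAIN_APPROX_NONE)[0],key=cv2.contourArea)
    P=at_z(c,cn[:,0],z)[:,:2]; r=cv2.minAreaRect((P*1e3).astype(np.float32)); return r
E
python3 - <<'E'
from h import *
c=read_camera("top")
r=cut_out("top","cartridge")[0]; print(r["rect"],rect_of(c,r["region"],.04))
print(at_z(c,[[435,250.7]],.05), "spare",at_z(c,[[381,250]],.05),"big",at_z(c,[[445,293]],.05))
# dock base corners front-left, front-right (crop px/3+offset)
px=[[235+78/3,170+242/3],[235+183/3,170+238/3],[235+66/3,170+93/3],[235+172/3,170+90/3]]
print(at_z(c,px,.012)); print("nest",at_z(c,[[235+113/3,170+177/3]],.046))
s=read_camera("scene")
r=cut_out("scene","clamp_end")[0]; print(r["rect"])
for q in ["cone","blue_crate","tyres","glue_bottle"]:
    for x in cut_out("top",q)[:1]: R=x["rect"]; print(q,x["score"],at_z(c,[[(R[0]+R[2])/2,(R[1]+R[3])/2]],.03))
E
```

```text
[427.5, 280.2, 458.0, 309.9] ((314.82916259765625, -401.12225341796875), (59.83828353881836, 95.52699279785156), 27.99966812133789)
[[ 0.45025967 -0.37977589  0.05      ]] spare [[ 0.45331247 -0.21289266  0.05      ]] big [[ 0.31993379 -0.40833939  0.05      ]]
[[0.45436372 0.16629406 0.012     ]
 [0.45808357 0.05424232 0.012     ]
 [0.61424659 0.18009938 0.012     ]
 [0.61661194 0.06614059 0.012     ]]
nest [[0.52078331 0.12402161 0.046     ]]
[210.8, 217.4, 250.0, 285.0]
cone 0.46 [[ 0.42251611 -0.07581027  0.03      ]]
blue_crate 0.6 [[ 0.66668228 -0.01242282  0.03      ]]
glue_bottle 0.42 [[0.56852181 0.37624574 0.03      ]]
```

Careful with the scale: shifts go in shares of 0.5 m and turns go in shares of 2 pi rad. That gives: 0.21 m is 0.42, 0.18 m is 0.36.

Emit:
{"method": "jog_arm", "body": {
  "increments": [
    {"grip":-1,"dp":[0.08,0.09,0.02],"twist":[0,0,0]},
    {"grip":-1,"dp":[0.16,0.18,0.02],"twist":[0,0,0]},
    {"grip":-1,"dp":[0.24,0.26,0.02],"twist":[0,0,0]},
    {"grip":-1,"dp":[0.3,0.34,0.02],"twist":[0,0,0]},
    {"grip":-1,"dp":[0.36,0.4,0.02],"twist":[0,0,0]},
    {"grip":-1,"dp":[0.36,0.42,0.02],"twist":[0,0,0]},
    {"grip":-1,"dp":[0.36,0.42,0.02],"twist":[0,0,0]}
  ]
}}

```text
t: 1.8
tool_pos: [0.4536, -0.3755, 0.3028]
eef_rot: [-3.065, -0.681, -0.004]
force: [-0.3, -0.2, -0.2]
grip_width: 0.998
gripper_force: 0.0
```

Run:
```python
from h import *
c=read_camera("wrist"); cv2.imwrite("pics/w1.png",c["pixels"][:,:,::-1]); print(np.round(c["T"],3).tolist(),c["K"])
for x in cut_out("wrist","cartridge")[:3]: print(x["score"],x["rect"],rect_of(c,x["region"],.05))
o=env.get_obs();print(o["t"],o["tool_pos"],o["eef_rot"],o["force"])
```

```text
[[0.424, 0.876, 0.23, 0.516], [-0.905, 0.411, 0.107, -0.346], [-0.0, -0.254, 0.967, 0.394], [0.0, 0.0, 0.0, 1.0]] [[348.70579263   0.         313.62417768]
 [  0.         348.70579263 238.66951863]
 [  0.           0.           1.        ]]
0.82 [297.7, 185.1, 336.1, 250.2] ((455.342529296875, -379.9800720214844), (65.4635009765625, 34.550559997558594), 27.869831085205078)
0.73 [242.1, 298.8, 322.2, 367.6] ((299.1915283203125, -406.8149108886719), (38.80938720703125, 89.21761322021484), 25.714937210083008)
0.6 [358.0, 285.7, 408.0, 350.0] ((411.61688232421875, -484.1951904296875), (22.0732421875, 39.08516311645508), 24.82583999633789)
1.9 [ 0.45008166 -0.3809115   0.30241947] [ 3.06873624e+00  6.69921611e-01 -3.68545540e-04] [-0.70476711 -1.1185774   0.01176583]
```

View pics/w1.png

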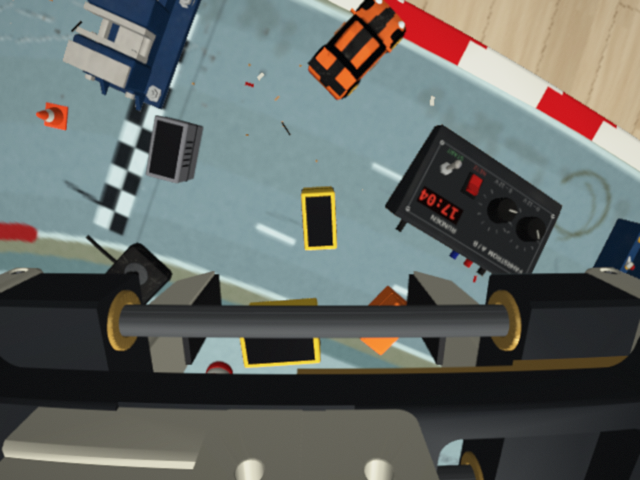

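```bash
cat >> h.py <<'E'
from scipy.optimize import minimize
def box_fit(c,mask,lo,hi,x0):
    """fit x,y,yaw of a box (lo..hi in its frame, z abs) to a silhouette by IoU"""
    B=np.array([[a,b,z] for a in (lo[0],hi[0]) for b in (lo[1],hi[1]) for z in (lo[2],hi[2])])
    m8=cv2.resize(mask.astype(np.uint8)*255,None,fx=4,fy=4,interpolation=cv2.INTER_LINEAR)>127
    def f(p):
        p=np.array(p)*[.01,.01,.1]+x0; C,S=np.cos(p[2]),np.sin(p[2])
        W=np.c_[p[0]+C*B[:,0]-S*B[:,1],p[1]+S*B[:,0]+C*B[:,1],B[:,2]]
        h=cv2.convexHull(((proj(c,W)+.5)*4-.5).astype(np.float32)).round().astype(np.int32)
        M=np.zeros(m8.shape,np.uint8); cv2.fillConvexPoly(M,h,1); M=M>0
        return 1-(M&m8).sum()/max(1,(M|m8).sum())
    r=minimize(f,np.zeros(3),method="Nelder-Mead",options=dict(initial_simplex=[[0,0,0],[1,0,0],[0,1,0],[0,0,1]],xatol=.005,fatol=1e-5))
    return r.x*[.01,.01,.1]+x0, 1-r.fun
E
python3 - <<'E'
from h import *
c=read_camera("wrist"); x=cut_out("wrist","cartridge")[0]; print(x["rect"])
print("wrist",box_fit(c,x["region"],[-.03,-.017,0],[.03,.017,.05],np.array([.453,-.38,.486])))
print("tcp",env.get_obs()["tool_pos"])
for n in ["top","scene"]:
    c=read_camera(n)
    for x in cut_out(n,"cartridge")[:2]: print(n,x["rect"],box_fit(c,x["region"],[-.03,-.017,0],[.03,.017,.05],np.array([.453,-.38,.486])))
E
```

```text
[239.8, 294.6, 318.1, 364.1]
wrist (array([ 0.453, -0.38 ,  0.486]), np.float64(0.0))
tcp [ 0.44865868 -0.38291849  0.30215476]
top [427.4, 280.6, 457.6, 310.4] (array([ 0.453, -0.38 ,  0.486]), np.float64(0.0))
top [426.9, 240.7, 438.7, 248.9] (array([ 0.45638542, -0.38015625,  0.51152083]), np.float64(0.20734675813233017))
scene [384.4, 187.2, 407.5, 210.9] (array([ 0.45112382, -0.38201578,  0.56789454]), np.float64(0.9465946217642623))
scene [426.0, 176.3, 449.4, 201.5] (array([ 0.453, -0.38 ,  0.486]), np.float64(0.0))
```

Run:
```python
from h import *
for i in range(3):
  c=read_camera("wrist")
  for x in cut_out("wrist","cartridge"):
    if x["region"][210:225,312:325].mean()>.5: print("wrist",x["rect"],box_fit(c,x["region"],[-.03,-.017,0],[.03,.017,.05],np.array([.453,-.38,.486])))
  o=env.get_obs();print("tcp",o["tool_pos"],o["eef_rot"])
```

```text
wrist [293.6, 180.6, 331.5, 242.0] (array([ 0.45357328, -0.38153284,  0.49545313]), np.float64(0.9613529295607774))
tcp [ 0.44911036 -0.38218765  0.30211481] [-3.07043803e+00 -6.64439227e-01  1.82994475e-04]
wrist [295.4, 179.5, 332.1, 239.7] (array([ 0.45382753, -0.38150818,  0.49949287]), np.float64(0.9628650264428604))
tcp [ 0.44939783 -0.38183745  0.30217762] [-3.07026229e+00 -6.65559744e-01 -4.58252450e-05]
wrist [294.3, 179.8, 331.4, 241.5] (array([ 0.45365894, -0.38159557,  0.4910025 ]), np.float64(0.9570158529217137))
tcp [ 0.44958577 -0.38153862  0.30219262] [-3.07002552e+00 -6.66494802e-01 -8.01328281e-05]
```

To row units: -0.16 m is -0.32, -0.03 m is -0.06, 4 degrees is 0.0111.

Emit:
{"method": "jog_arm", "body": {
  "increments": [
    {"grip":-0.3,"dp":[0.008,0,-0.06],"twist":[0,0,0.0111]},
    {"grip":-0.3,"dp":[0.008,0,-0.14],"twist":[0,0,0.0111]},
    {"grip":-0.3,"dp":[0.008,0,-0.22],"twist":[0,0,0.0111]},
    {"grip":-0.3,"dp":[0.008,0,-0.28],"twist":[0,0,0.0111]},
    {"grip":-0.3,"dp":[0.008,0,-0.32],"twist":[0,0,0.0111]},
    {"grip":-0.3,"dp":[0.008,0,-0.32],"twist":[0,0,0.0111]}
  ]
}}

```text
t: 3.1
tool_pos: [0.4518, -0.3801, 0.139]
eef_rot: [-3.04, -0.773, 0.005]
force: [-0.7, -0.3, 0.1]
grip_width: 0.652
gripper_force: 0.0
```

Run:
```python
from h import *
o=env.get_obs();print("tcp",o["tool_pos"],o["eef_rot"],o["force"],o["grip_width"])
c=read_camera("wrist"); cv2.imwrite("pics/w2.png",c["pixels"][:,:,::-1])
for x in cut_out("wrist","cartridge"):
    print("wrist",x["rect"],box_fit(c,x["region"],[-.03,-.017,0],[.03,.017,.05],np.array([.453,-.38,.486])))
```

```text
tcp [ 0.45182731 -0.38005521  0.13902426] [-3.03974165 -0.77263501  0.00536536] [-0.65141866 -0.26631893  0.13943315] 0.652455456058193
wrist [284.7, 204.5, 346.3, 303.3] (array([ 0.45537761, -0.38065654,  0.49807467]), np.float64(0.8133037617770442))
```

View pics/w2.png

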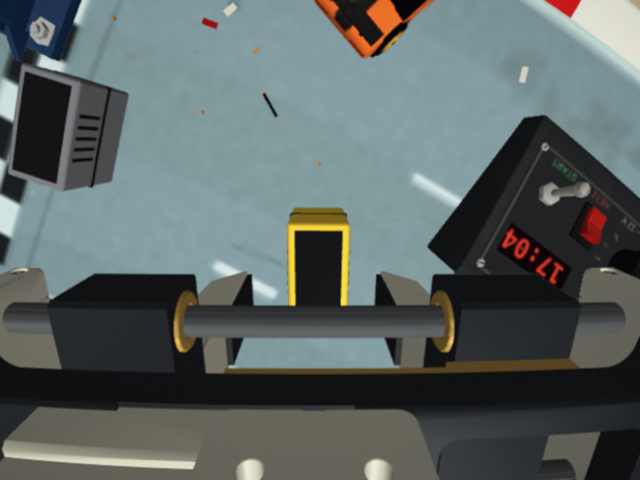

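To row units: -0.052 m is -0.104, -0.04 m is -0.08.

Emit:
{"method": "jog_arm", "body": {
  "increments": [
    {"grip":-0.3,"dp":[0,0,-0.04],"twist":[0,0,0]},
    {"grip":-0.3,"dp":[0,0,-0.08],"twist":[0,0,0]},
    {"grip":-0.3,"dp":[0,0,-0.104],"twist":[0,0,0]},
    {"grip":-0.3,"dp":[0,0,-0.104],"twist":[0,0,0]},
    {"grip":1,"dp":[0,0,-0.104],"twist":[0,0,0]},
    {"grip":1,"dp":[0,0,-0.104],"twist":[0,0,0]},
    {"grip":1,"dp":[0,0,-0.104],"twist":[0,0,0]},
    {"grip":1,"dp":[0,0,-0.104],"twist":[0,0,0]}
  ]
}}

```text
t: 4.0
tool_pos: [0.4541, -0.3817, 0.091]
eef_rot: [3.044, 0.773, 0.001]
force: [1.0, -0.0, 2.1]
grip_width: 0.369
gripper_force: 30.0
```

Run:
```python
from h import *
o=env.get_obs();print("tcp",o["tool_pos"],o["eef_rot"],o["force"],o["grip_width"],o["gripper_force"])
c=read_camera("wrist")
m=cv2.inRange(cv2.cvtColor(c["pixels"],cv2.COLOR_RGB2HSV),(20,120,60),(35,255,255))
ys,xs=np.nonzero(m[150:310,260:380]); print(xs.min()+260,xs.max()+260,ys.min()+150,ys.max()+150,m[200:310,318].nonzero()[0]+200)
```

```text
tcp [ 0.45406106 -0.38172128  0.09101899] [3.04384763e+00 7.73271078e-01 1.05865025e-03] [ 1.0137999  -0.02708915  2.07693745] 0.3690324345494128 30.000341534614563
272 354 226 305 [226 227 228 229 230 231 232 233 234 236 237 238 239 240 241 242 243 244
 245 246 247 248 249 250 251 252 253 254 255 256 257 258 259 260 261 262]
```

Run:
```python
from h import *
c=read_camera("wrist"); o=env.get_obs(); p=o["tool_pos"]
print(c["pixels"][222:266,318].tolist())
R=cv2.Rodrigues(o["eef_rot"])[0]
for v,z in [(225.5,0),(242,.05),(244,.05),(246,.05),(248,.05)]:
    print(v,(at_z(c,[[318,v]],z)[0]-p)@R[:,0])
```

```text
[[129, 155, 158], [129, 157, 159], [129, 152, 150], [124, 133, 108], [120, 109, 54], [117, 98, 28], [117, 97, 25], [118, 99, 28], [118, 99, 27], [118, 99, 28], [119, 99, 27], [111, 93, 25], [75, 63, 19], [48, 39, 15], [82, 68, 22], [110, 92, 25], [118, 97, 25], [119, 98, 27], [118, 98, 26], [119, 99, 27], [118, 99, 27], [118, 99, 27], [119, 100, 28], [119, 100, 27], [119, 100, 28], [119, 99, 26], [119, 100, 26], [118, 98, 26], [122, 102, 28], [135, 112, 30], [155, 129, 35], [178, 149, 41], [201, 171, 48], [225, 193, 55], [236, 212, 63], [240, 218, 65], [241, 220, 66], [242, 221, 66], [239, 211, 62], [183, 153, 45], [84, 70, 28], [28, 26, 23], [20, 22, 24], [23, 24, 25]]
225.5 0.02836936834301852
242 0.03297126121129021
244 0.03215276421285195
246 0.03133173841578088
248 0.03050816174002102
```

To row units: 0.27 m is 0.54, 0.21 m is 0.42, -23.8 degrees is -0.0661.

Emit:
{"method": "jog_arm", "body": {
  "increments": [
    {"grip":1,"dp":[0,0,0.06],"twist":[0,0,0]},
    {"grip":1,"dp":[0,0,0.14],"twist":[0,0,0]},
    {"grip":1,"dp":[0,0,0.24],"twist":[0,0,-0.0083]},
    {"grip":1,"dp":[0,0.04,0.34],"twist":[0,0,-0.0167]},
    {"grip":1,"dp":[-0.02,0.1,0.42],"twist":[0,0,-0.0278]},
    {"grip":1,"dp":[-0.02,0.18,0.42],"twist":[0,0,-0.0389]},
    {"grip":1,"dp":[-0.04,0.27,0.42],"twist":[0,0,-0.05]},
    {"grip":1,"dp":[-0.06,0.36,0.42],"twist":[0,0,-0.0611]},
    {"grip":1,"dp":[-0.06,0.45,0.42],"twist":[0,0,-0.0639]},
    {"grip":1,"dp":[-0.06,0.54,0.42],"twist":[0,0,-0.0661]}
  ]
}}

```text
t: 5.1
tool_pos: [0.4228, -0.1098, 0.3002]
eef_rot: [3.138, 0.127, -0.0]
force: [0.7, 0.2, -1.4]
grip_width: 0.369
gripper_force: 30.0
```

To row units: 0.215 m is 0.43, 0.2 m is 0.4.

Emit:
{"method": "jog_arm", "body": {
  "increments": [
    {"grip":1,"dp":[0,0.09,0],"twist":[0,0,0]},
    {"grip":1,"dp":[0,0.18,0],"twist":[0,0,0]},
    {"grip":1,"dp":[0,0.26,0],"twist":[0,0,0]},
    {"grip":1,"dp":[0,0.34,0],"twist":[0,0,0]},
    {"grip":1,"dp":[0,0.4,0],"twist":[0,0,0]},
    {"grip":1,"dp":[0,0.43,0],"twist":[0,0,0]},
    {"grip":1,"dp":[0,0.43,0],"twist":[0,0,0]},
    {"grip":1,"dp":[0,0.43,0],"twist":[0,0,0]}
  ]
}}

```text
t: 5.9
tool_pos: [0.4234, 0.1032, 0.3]
eef_rot: [3.138, 0.13, -0.001]
force: [0.1, 0.1, -1.2]
grip_width: 0.365
gripper_force: 30.0
```

Run:
```python
from h import *
o=env.get_obs();print(o["t"],"tcp",o["tool_pos"],o["eef_rot"],o["force"],o["grip_width"],o["joints"])
c=read_camera("wrist"); cv2.imwrite("pics/w3.png",c["pixels"][:,:,::-1]); np.savez("w3.npz",**{k:c[k] for k in ["pixels","K","dist","T"]})
```

```text
5.9 tcp [0.42338043 0.10315696 0.29998457] [ 3.13828119e+00  1.30238328e-01 -9.72709906e-04] [ 0.1241046   0.14773698 -1.15498347] 0.3654337872635587 [ 0.48527146  0.133411   -0.83718438  2.03997576  0.11697265  1.01585118
 -1.89722936]
```

View pics/w3.png

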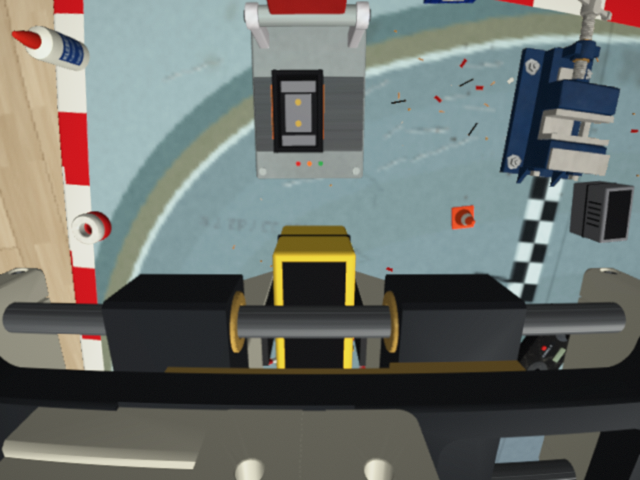

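The wrist view shows the dock base, with front corners near (258,177) and (363,178). The nest block spans u≈272–325, v≈70–152, and the held cartridge is at (315,240). The nest sits off-centre toward +y.

Run:
```python
import cv2
a=cv2.imread("pics/w3.png")[5:190,235:385]; cv2.imwrite("pics/w3c.png",cv2.resize(a,None,fx=3.2,fy=3.2,interpolation=cv2.INTER_CUBIC))
```

```text
(no output)
```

View pics/w3c.png

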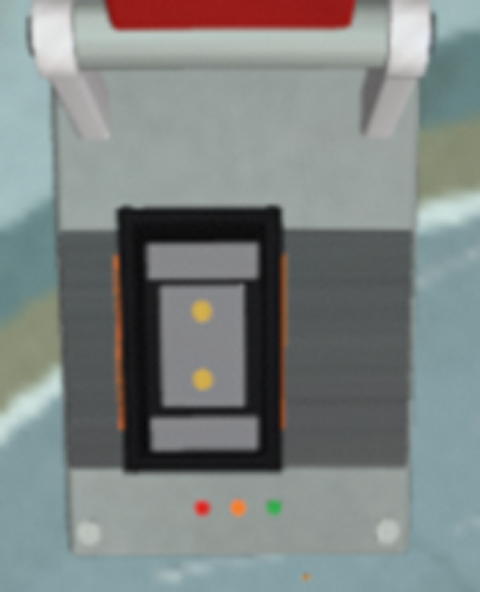

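Run:
```python
from h import *
c=dict(np.load("w3.npz"))
f=lambda L:[[235+(x+.5)/3.2-.5,5+(y+.5)/3.2-.5] for x,y in L]
b=at_z(c,f([(71,552),(407,552),(58,230),(414,230)]),.012)[:,:2]
n=at_z(c,f([(118,208),(281,207),(281,470),(125,470)]),.046)[:,:2]
pl=at_z(c,f([(202,311),(202,380)]),.033)[:,:2]
print(b,n,n.mean(0),pl)
print("base w",np.linalg.norm(b[0]-b[1]),np.linalg.norm(b[2]-b[3]),"nest",np.linalg.norm(n[0]-n[3]),np.linalg.norm(n[1]-n[2]),np.linalg.norm(n[0]-n[1]),np.linalg.norm(n[3]-n[2]))
m1,m2=(b[0]+b[1])/2,(b[2]+b[3])/2
w=b[0]-b[1]; print("yaw from front edge",np.arctan2(-w[0],w[1]),"from sides",[np.arctan2(*(q[::-1])) for q in (b[2]-b[0],b[3]-b[1],m2-m1)],"nest",[np.arctan2(*(q[::-1])) for q in (n[0]-n[3],n[1]-n[2])])
y=np.arctan2(*((m2-m1)[::-1])); ax=np.array([np.cos(y),np.sin(y)]); ay=np.array([-ax[1],ax[0]])
O=m1+.066*ax; print("yaw",y,"origin",O,"nest in dock",(n.mean(0)-O)@ax,(n.mean(0)-O)@ay,"gold",(pl.mean(0)-O)@ax,(pl.mean(0)-O)@ay)
# held cartridge
p=env.get_obs()["tool_pos"];print(p)
```

```text
[[0.4555752  0.16702452]
 [0.46503242 0.05414108]
 [0.55701708 0.17613357]
 [0.56640101 0.06346867]] [[0.55855534 0.15312821]
 [0.56262547 0.10639113]
 [0.48865603 0.09977694]
 [0.48477901 0.14667024]] [0.52365396 0.12649163] [[0.53364478 0.12756737]
 [0.51346479 0.12606334]]
base w 0.11327889805668867 0.11305502054812293 nest 0.07405843143283536 0.07426455813117896 0.04691397459587124 0.04705330015193921
yaw from front edge 0.0835834365774867 from sides [np.float64(0.08955561652783584), np.float64(0.09175818167792456), np.float64(0.09065661141045459)] nest [np.float64(0.08731195291439), np.float64(0.089180721033275)]
yaw 0.09065661141045459 origin [0.52603278 0.11655794] nest in dock -0.0014697294470287791 0.01010825243028215 gold -0.0015391912963791767 0.010439628434736635
[0.42351816 0.10247389 0.29997151]
```

To row units: 80 degrees is 0.2222.

Emit:
{"method": "jog_arm", "body": {
  "increments": [
    {"grip":1,"dp":[0,0,0],"twist":[0,0,0.0222]},
    {"grip":1,"dp":[0,0,0],"twist":[0,0,0.0444]},
    {"grip":1,"dp":[0,0,0],"twist":[0,0,0.0667]},
    {"grip":1,"dp":[0,0,0],"twist":[0,0,0.0889]},
    {"grip":1,"dp":[0,0,0],"twist":[0,0,0.1111]},
    {"grip":1,"dp":[0,0,0],"twist":[0,0,0.1333]},
    {"grip":1,"dp":[0,0,0],"twist":[0,0,0.1556]},
    {"grip":1,"dp":[0,0,0],"twist":[0,0,0.1778]},
    {"grip":1,"dp":[0,0,0],"twist":[0,0,0.2]},
    {"grip":1,"dp":[0,0,0],"twist":[0,0,0.2222]}
  ]
}}

```text
t: 6.95
tool_pos: [0.4238, 0.1018, 0.3]
eef_rot: [2.318, 2.12, -0.001]
force: [0.4, -0.5, -1.4]
grip_width: 0.369
gripper_force: 30.0
```

To row units: 80 degrees is 0.2222.

Emit:
{"method": "jog_arm", "body": {
  "increments": [
    {"grip":1,"dp":[0,0,0],"twist":[0,0,0.0222]},
    {"grip":1,"dp":[0,0,0],"twist":[0,0,0.0444]},
    {"grip":1,"dp":[0,0,0],"twist":[0,0,0.0667]},
    {"grip":1,"dp":[0,0,0],"twist":[0,0,0.0889]},
    {"grip":1,"dp":[0,0,0],"twist":[0,0,0.1111]},
    {"grip":1,"dp":[0,0,0],"twist":[0,0,0.1333]},
    {"grip":1,"dp":[0,0,0],"twist":[0,0,0.1556]},
    {"grip":1,"dp":[0,0,0],"twist":[0,0,0.1778]},
    {"grip":1,"dp":[0,0,0],"twist":[0,0,0.2]},
    {"grip":1,"dp":[0,0,0],"twist":[0,0,0.2222]}
  ]
}}

```text
t: 7.95
tool_pos: [0.4238, 0.1017, 0.2999]
eef_rot: [-0.414, -3.114, 0.002]
force: [-0.6, -0.1, -1.0]
grip_width: 0.366
gripper_force: 30.0
```

To row units: -0.145 m is -0.29, -0.13 m is -0.26, 20.3 degrees is 0.0564.

Emit:
{"method": "jog_arm", "body": {
  "increments": [
    {"grip":1,"dp":[0.04,0.01,0],"twist":[0,0,0.0222]},
    {"grip":1,"dp":[0.1,0.024,0],"twist":[0,0,0.0444]},
    {"grip":1,"dp":[0.16,0.04,0],"twist":[0,0,0.0564]},
    {"grip":1,"dp":[0.199,0.049,-0.04],"twist":[0,0,0.0564]},
    {"grip":1,"dp":[0.199,0.049,-0.12],"twist":[0,0,0.0564]},
    {"grip":1,"dp":[0.199,0.049,-0.2],"twist":[0,0,0.0564]},
    {"grip":1,"dp":[0.199,0.049,-0.26],"twist":[0,0,0.0564]},
    {"grip":1,"dp":[0.199,0.049,-0.29],"twist":[0,0,0.0564]},
    {"grip":1,"dp":[0.199,0.049,-0.29],"twist":[0,0,0.0564]},
    {"grip":1,"dp":[0.199,0.049,-0.29],"twist":[0,0,0.0564]}
  ]
}}

```text
t: 8.95
tool_pos: [0.5239, 0.1278, 0.1561]
eef_rot: [-0.136, 3.138, 0.0]
force: [0.1, 0.7, -0.3]
grip_width: 0.368
gripper_force: 30.0
```

Run:
```python
from h import *
c=read_camera("scene"); o=env.get_obs();print(o["t"],"tcp",o["tool_pos"],o["eef_rot"],o["force"],o["grip_width"],o["joints"])
a=c["pixels"][150:345,180:400,::-1]; cv2.imwrite("pics/s4.png",cv2.resize(a,None,fx=3,fy=3,interpolation=cv2.INTER_CUBIC))
```

```text
9.0 tcp [0.52429463 0.12814197 0.15672597] [-1.36139043e-01  3.13637648e+00  6.34483999e-04] [-8.70099502e-04  2.14803943e-01 -1.70541126e+00] 0.36621964850941535 [ 0.47489544  0.69121443 -1.01142646  1.9239767   0.7300004   0.94548676
  0.76293299]
```

View pics/s4.png

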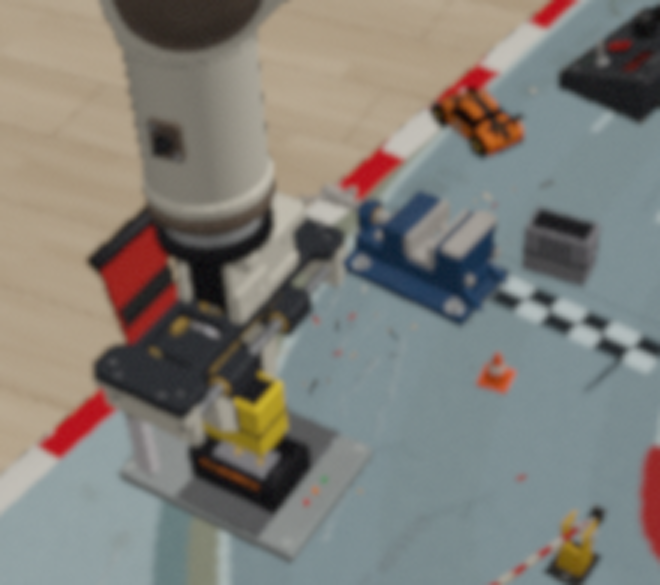

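To row units: -0.021 m is -0.042, -0.019 m is -0.038.

Emit:
{"method": "jog_arm", "body": {
  "increments": [
    {"grip":1,"dp":[0,0,-0.012],"twist":[0,0,0]},
    {"grip":1,"dp":[0,0,-0.024],"twist":[0,0,0]},
    {"grip":1,"dp":[0,0,-0.03],"twist":[0,0,0]},
    {"grip":1,"dp":[0,0,-0.034],"twist":[0,0,0]},
    {"grip":1,"dp":[0,0,-0.038],"twist":[0,0,0]},
    {"grip":1,"dp":[0,0,-0.042],"twist":[0,0,0]},
    {"grip":1,"dp":[0,0,-0.042],"twist":[0,0,0]}
  ]
}}

```text
t: 9.7
tool_pos: [0.523, 0.1281, 0.134]
eef_rot: [0.137, -3.138, 0.0]
force: [-0.8, -0.8, -1.0]
grip_width: 0.371
gripper_force: 30.0
```

To row units: -0.004 m is -0.008, -0.003 m is -0.006.

Emit:
{"method": "jog_arm", "body": {
  "increments": [
    {"grip":1,"dp":[0,0,-0.002],"twist":[0,0,0]},
    {"grip":1,"dp":[0,0,-0.004],"twist":[0,0,0]},
    {"grip":1,"dp":[0,0,-0.006],"twist":[0,0,0]},
    {"grip":1,"dp":[0,0,-0.008],"twist":[0,0,0]},
    {"grip":1,"dp":[0,0,-0.008],"twist":[0,0,0]}
  ]
}}

```text
t: 10.2
tool_pos: [0.5231, 0.1281, 0.1301]
eef_rot: [0.137, -3.138, -0.0]
force: [-0.4, 0.9, -0.4]
grip_width: 0.369
gripper_force: 30.0
```

To row units: -0.005 m is -0.01, -0.004 m is -0.008.

Emit:
{"method": "jog_arm", "body": {
  "increments": [
    {"grip":1,"dp":[0,0,-0.002],"twist":[0,0,0]},
    {"grip":1,"dp":[0,0,-0.004],"twist":[0,0,0]},
    {"grip":1,"dp":[0,0,-0.006],"twist":[0,0,0]},
    {"grip":1,"dp":[0,0,-0.008],"twist":[0,0,0]},
    {"grip":1,"dp":[0,0,-0.01],"twist":[0,0,0]},
    {"grip":1,"dp":[0,0,-0.01],"twist":[0,0,0]}
  ]
}}

```text
t: 10.8
tool_pos: [0.5231, 0.1281, 0.1251]
eef_rot: [0.137, -3.138, -0.0]
force: [-0.0, -0.2, -1.6]
grip_width: 0.367
gripper_force: 30.0
```

To row units: -0.003 m is -0.006, -0.002 m is -0.004.

Emit:
{"method": "jog_arm", "body": {
  "increments": [
    {"grip":1,"dp":[0,0,-0.002],"twist":[0,0,0]},
    {"grip":1,"dp":[0,0,-0.004],"twist":[0,0,0]},
    {"grip":1,"dp":[0,0,-0.006],"twist":[0,0,0]},
    {"grip":1,"dp":[0,0,-0.006],"twist":[0,0,0]}
  ]
}}

```text
t: 11.2
tool_pos: [0.5231, 0.1281, 0.1223]
eef_rot: [0.138, -3.139, 0.0]
force: [-2.0, -0.3, 2.1]
grip_width: 0.37
gripper_force: 30.0
```

To row units: 0.21 m is 0.42, 0.19 m is 0.38.

Emit:
{"method": "jog_arm", "body": {
  "increments": [
    {"grip":-0.2,"dp":[0,0,0],"twist":[0,0,0]},
    {"grip":-0.2,"dp":[0,0,0],"twist":[0,0,0]},
    {"grip":-0.2,"dp":[0,0,0],"twist":[0,0,0]},
    {"grip":-0.2,"dp":[0,0,0.04],"twist":[0,0,0]},
    {"grip":-0.2,"dp":[0,0,0.12],"twist":[0,0,0]},
    {"grip":1,"dp":[0,0,0.22],"twist":[0,0,0]},
    {"grip":1,"dp":[-0.08,-0.006,0.3],"twist":[0,0,0]},
    {"grip":1,"dp":[-0.12,-0.01,0.38],"twist":[0,0,0]},
    {"grip":1,"dp":[-0.12,-0.01,0.42],"twist":[0,0,0]},
    {"grip":1,"dp":[-0.12,-0.01,0.42],"twist":[0,0,0]}
  ]
}}

```text
t: 12.2
tool_pos: [0.4643, 0.1237, 0.3352]
eef_rot: [-0.137, 3.132, -0.002]
force: [-0.1, -0.6, -1.6]
grip_width: 0.214
gripper_force: 0.0
```

Run:
```python
from h import *
o=env.get_obs();print(o["t"],"tcp",o["tool_pos"],o["eef_rot"],o["force"],o["grip_width"])
c=read_camera("scene"); s=cv2.resize(c["pixels"][190:345,190:330,::-1],None,fx=2.8,fy=2.8,interpolation=cv2.INTER_CUBIC)
for q in ["cartridge","clamp","clamp_end"]:
    for x in cut_out("scene",q)[:3]: print(q,x["score"],x["rect"],c["pixels"][x["region"]].mean(0))
cv2.imwrite("pics/s5.png",s)
# predicted handle pixels for clamp angles
O=np.array([.5255,.1167]); ax=np.array([np.cos(.088),np.sin(.088)]); ay=np.array([-ax[1],ax[0]])
for th in (1.4,1.57,1.75,1.95):
    P=[np.r_[O+ax*(.072-.122*np.cos(th))+ay*k,.081+.122*np.sin(th)] for k in (-.033,.033)]
    print(th,((proj(c,P)-[190,190])*2.8).round(0).tolist())
```

```text
12.2 tcp [0.46434514 0.12370925 0.33523156] [-1.36766766e-01  3.13244723e+00 -2.03632187e-03] [-0.06816786 -0.64612316 -1.5912608 ] 0.21376086942209754
cartridge 0.76 [429.9, 191.9, 454.6, 229.7] [109.2712766   95.125       35.36037234]
cartridge 0.66 [425.4, 180.1, 448.4, 199.7] [158.99041534  91.36421725  32.64217252]
cartridge 0.57 [244.4, 277.2, 276.6, 308.9] [116.30390738 101.33285094  36.74095514]
clamp 0.97 [208.1, 222.1, 250.0, 282.4] [129.68232484  58.55334395  54.31449045]
clamp 0.66 [242.9, 236.1, 269.1, 256.6] [ 42.25621891  58.35323383 107.32338308]
clamp_end 0.88 [212.0, 224.1, 250.9, 282.7] [129.67502021  57.67825384  53.49717057]
1.4 [[156.0, 101.0], [100.0, 155.0]]
1.57 [[133.0, 90.0], [77.0, 143.0]]
1.75 [[110.0, 83.0], [53.0, 135.0]]
1.95 [[87.0, 80.0], [30.0, 131.0]]
```

View pics/s5.png

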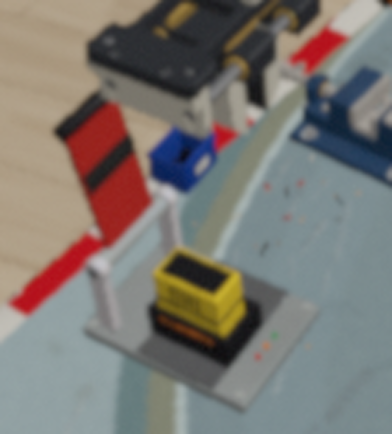

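The cartridge stands in the nest on the plate, and the clamp handle centre at about (81,114) in the crop matches roughly 1.75 rad. Next I go behind the clamp with the fingers closed.

To row units: 0.197 m is 0.394, 0.16 m is 0.32.

Emit:
{"method": "jog_arm", "body": {
  "increments": [
    {"grip":1,"dp":[0.08,0.002,0],"twist":[0,0,0]},
    {"grip":1,"dp":[0.16,0.004,0],"twist":[0,0,0]},
    {"grip":1,"dp":[0.24,0.006,0],"twist":[0,0,0]},
    {"grip":1,"dp":[0.32,0.008,0],"twist":[0,0,0]},
    {"grip":1,"dp":[0.394,0.01,0],"twist":[0,0,0]},
    {"grip":1,"dp":[0.394,0.01,0],"twist":[0,0,0]},
    {"grip":1,"dp":[0.394,0.01,-0.08],"twist":[0,0,0]},
    {"grip":1,"dp":[0.394,0.01,-0.16],"twist":[0,0,0]},
    {"grip":1,"dp":[0.394,0.01,-0.172],"twist":[0,0,0]},
    {"grip":1,"dp":[0.394,0.01,-0.172],"twist":[0,0,0]}
  ]
}}

```text
t: 13.4
tool_pos: [0.6589, 0.1281, 0.2441]
eef_rot: [0.139, -3.134, 0.0]
force: [0.2, -0.5, -0.0]
grip_width: 0.005
gripper_force: 0.0
```

Run:
```python
from h import *
c=read_camera("scene")
o=env.get_obs();print(o["t"],"tcp",o["tool_pos"],o["eef_rot"],o["force"],o["grip_width"])
cv2.imwrite("pics/s6.png",cv2.resize(c["pixels"][150:345,160:380,::-1],None,fx=2.8,fy=2.8,interpolation=cv2.INTER_CUBIC))
```

```text
13.45 tcp [0.65996168 0.12862558 0.24627699] [ 1.38370332e-01 -3.13738819e+00 -9.15936224e-04] [ 0.07025843 -0.38084338  0.5999384 ] 0.0057420109684216646
```

View pics/s6.png

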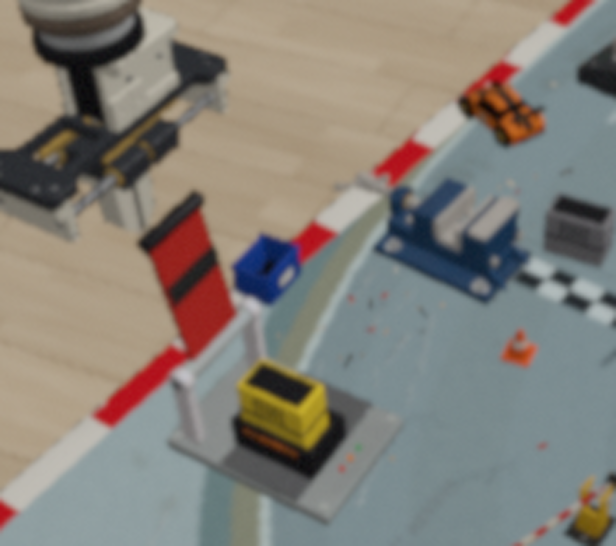

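To row units: -0.05 m is -0.1, -0.01 m is -0.02.

Emit:
{"method": "jog_arm", "body": {
  "increments": [
    {"grip":1,"dp":[-0.02,-0.002,0],"twist":[0,0,0]},
    {"grip":1,"dp":[-0.036,-0.003,0],"twist":[0,0,0]},
    {"grip":1,"dp":[-0.052,-0.004,0],"twist":[0,0,0]},
    {"grip":1,"dp":[-0.068,-0.006,0],"twist":[0,0,0]},
    {"grip":1,"dp":[-0.084,-0.008,0],"twist":[0,0,0]},
    {"grip":1,"dp":[-0.1,-0.009,0],"twist":[0,0,0]}
  ]
}}

```text
t: 14.05
tool_pos: [0.6112, 0.1237, 0.248]
eef_rot: [-0.136, 3.134, 0.001]
force: [4.3, 0.1, 2.9]
grip_width: 0.009
gripper_force: 2.3
```

To row units: -0.056 m is -0.112, -0.009 m is -0.018.

Emit:
{"method": "jog_arm", "body": {
  "increments": [
    {"grip":1,"dp":[-0.018,-0.002,-0.002],"twist":[0,0,0]},
    {"grip":1,"dp":[-0.036,-0.003,-0.004],"twist":[0,0,0]},
    {"grip":1,"dp":[-0.056,-0.005,-0.008],"twist":[0,0,0]},
    {"grip":1,"dp":[-0.076,-0.007,-0.014],"twist":[0,0,0]},
    {"grip":1,"dp":[-0.094,-0.008,-0.022],"twist":[0,0,0]},
    {"grip":1,"dp":[-0.112,-0.01,-0.031],"twist":[0,0,0]}
  ]
}}

```text
t: 14.65
tool_pos: [0.5533, 0.1184, 0.2303]
eef_rot: [0.137, -3.138, 0.0]
force: [3.8, 0.4, 2.6]
grip_width: 0.006
gripper_force: 2.6
```

To row units: -0.044 m is -0.088, -0.006 m is -0.012.

Emit:
{"method": "jog_arm", "body": {
  "increments": [
    {"grip":1,"dp":[-0.016,-0.001,-0.012],"twist":[0,0,0]},
    {"grip":1,"dp":[-0.032,-0.003,-0.024],"twist":[0,0,0]},
    {"grip":1,"dp":[-0.046,-0.004,-0.038],"twist":[0,0,0]},
    {"grip":1,"dp":[-0.059,-0.005,-0.053],"twist":[0,0,0]},
    {"grip":1,"dp":[-0.07,-0.006,-0.07],"twist":[0,0,0]},
    {"grip":1,"dp":[-0.079,-0.007,-0.088],"twist":[0,0,0]}
  ]
}}

```text
t: 15.25
tool_pos: [0.5144, 0.115, 0.1861]
eef_rot: [-0.137, 3.138, 0.0]
force: [4.9, 0.2, 3.8]
grip_width: 0.004
gripper_force: 2.4
```

To row units: -0.026 m is -0.052, -0.004 m is -0.008.

Emit:
{"method": "jog_arm", "body": {
  "increments": [
    {"grip":1,"dp":[-0.004,0,-0.014],"twist":[0,0,0]},
    {"grip":1,"dp":[-0.008,-0.001,-0.026],"twist":[0,0,0]},
    {"grip":1,"dp":[-0.01,-0.001,-0.038],"twist":[0,0,0]},
    {"grip":1,"dp":[-0.012,-0.001,-0.048],"twist":[0,0,0]},
    {"grip":1,"dp":[-0.012,-0.001,-0.052],"twist":[0,0,0]}
  ]
}}

```text
t: 15.75
tool_pos: [0.5076, 0.1145, 0.1599]
eef_rot: [0.138, -3.136, 0.001]
force: [-1.2, -0.9, 5.2]
grip_width: 0.004
gripper_force: 2.6
```

To row units: -0.0065 m is -0.013, -0.005 m is -0.01.

Emit:
{"method": "jog_arm", "body": {
  "increments": [
    {"grip":1,"dp":[0,0,-0.004],"twist":[0,0,0]},
    {"grip":1,"dp":[0,0,-0.007],"twist":[0,0,0]},
    {"grip":1,"dp":[0,0,-0.01],"twist":[0,0,0]},
    {"grip":1,"dp":[0,0,-0.013],"twist":[0,0,0]},
    {"grip":1,"dp":[0,0,-0.013],"twist":[0,0,0]}
  ]
}}

```text
t: 16.25
tool_pos: [0.507, 0.1145, 0.1536]
eef_rot: [0.138, -3.135, 0.001]
force: [-2.8, -0.6, 4.3]
grip_width: 0.003
gripper_force: 2.1
```

To row units: -0.0025 m is -0.005, -0.001 m is -0.002.

Emit:
{"method": "jog_arm", "body": {
  "increments": [
    {"grip":1,"dp":[0,0,-0.002],"twist":[0,0,0]},
    {"grip":1,"dp":[0,0,-0.004],"twist":[0,0,0]},
    {"grip":1,"dp":[0,0,-0.005],"twist":[0,0,0]}
  ]
}}

```text
t: 16.55
tool_pos: [0.5068, 0.1145, 0.1513]
eef_rot: [0.138, -3.135, 0.002]
force: [-4.7, -1.1, 8.6]
grip_width: 0.002
gripper_force: 4.0
```

To row units: -0.001 m is -0.002, -0.0005 m is -0.001.

Emit:
{"method": "jog_arm", "body": {
  "increments": [
    {"grip":1,"dp":[0,0,-0.001],"twist":[0,0,0]},
    {"grip":1,"dp":[0,0,-0.002],"twist":[0,0,0]},
    {"grip":1,"dp":[0,0,-0.002],"twist":[0,0,0]}
  ]
}}

```text
t: 16.85
tool_pos: [0.5068, 0.1144, 0.1503]
eef_rot: [0.138, -3.135, 0.002]
force: [-4.4, -1.0, 6.8]
grip_width: 0.004
gripper_force: 3.7
```

To row units: -0.001 m is -0.002, -0.0005 m is -0.001.

Emit:
{"method": "jog_arm", "body": {
  "increments": [
    {"grip":1,"dp":[0,0,-0.001],"twist":[0,0,0]},
    {"grip":1,"dp":[0,0,-0.002],"twist":[0,0,0]},
    {"grip":1,"dp":[0,0,-0.002],"twist":[0,0,0]}
  ]
}}

```text
t: 17.15
tool_pos: [0.5068, 0.1145, 0.1498]
eef_rot: [0.138, -3.135, 0.003]
force: [-6.1, -2.5, 12.3]
grip_width: 0.004
gripper_force: 6.1
```

Run:
```python
from h import *
o=env.get_obs();print(o["tool_pos"],o["force"])
c=read_camera("scene")
cv2.imwrite("pics/s7.png",cv2.resize(c["pixels"][220:345,190:330,::-1],None,fx=4,fy=4,interpolation=cv2.INTER_CUBIC))
```

```text
[0.50682411 0.1145164  0.14976275] [-6.07131886 -2.47418544 12.25308194]
```

View pics/s7.png

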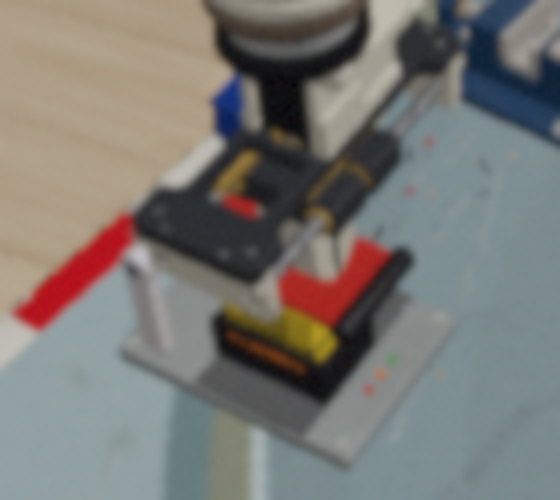

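To row units: -0.0007 m is -0.0014, -0.0004 m is -0.0008.

Emit:
{"method": "jog_arm", "body": {
  "increments": [
    {"grip":1,"dp":[0,0,-0.0008],"twist":[0,0,0]},
    {"grip":1,"dp":[0,0,-0.0014],"twist":[0,0,0]},
    {"grip":1,"dp":[0,0,-0.0014],"twist":[0,0,0]}
  ]
}}

```text
t: 17.5
tool_pos: [0.5068, 0.1145, 0.1497]
eef_rot: [0.138, -3.135, 0.004]
force: [-8.0, -3.4, 18.4]
grip_width: 0.003
gripper_force: 9.3
```

The stop is firm: about 6 N more force for 0.1 mm of travel. I'll lift off and check.

To row units: -0.19 m is -0.38, 0.17 m is 0.34.

Emit:
{"method": "jog_arm", "body": {
  "increments": [
    {"grip":1,"dp":[0,0,0.004],"twist":[0,0,0]},
    {"grip":1,"dp":[0,0,0.012],"twist":[0,0,0]},
    {"grip":1,"dp":[0,0,0.06],"twist":[0,0,0]},
    {"grip":1,"dp":[0,0,0.14],"twist":[0,0,0]},
    {"grip":1,"dp":[-0.04,-0.08,0.22],"twist":[0,0,0]},
    {"grip":1,"dp":[-0.04,-0.18,0.3],"twist":[0,0,0]},
    {"grip":1,"dp":[-0.04,-0.28,0.34],"twist":[0,0,0]},
    {"grip":1,"dp":[-0.04,-0.38,0.34],"twist":[0,0,0]},
    {"grip":1,"dp":[-0.04,-0.38,0.34],"twist":[0,0,0]}
  ]
}}

```text
t: 18.4
tool_pos: [0.4886, -0.0805, 0.3196]
eef_rot: [-0.128, 3.139, -0.003]
force: [0.1, -0.2, -0.2]
grip_width: 0.009
gripper_force: 0.0
```

Run:
```python
from h import *
o=env.get_obs();print(o["t"],o["tool_pos"],o["force"])
c=read_camera("scene"); img=c["pixels"][:,:,::-1].copy()
O=np.array([.5255,.1167]); ax=np.array([np.cos(.088),np.sin(.088)]); ay=np.array([-ax[1],ax[0]])
a=cv2.resize(img[220:345,190:330],None,fx=5,fy=5,interpolation=cv2.INTER_CUBIC)[:590]
for th,col in ((0,(0,255,0)),(.1,(255,255,0))):
    P=[np.r_[O+ax*(.072-.122*np.cos(th))+ay*k,.081+.122*np.sin(th)] for k in (-.033,.033)]
    q=((proj(c,P)-[190,220]+.5)*5).astype(int); cv2.line(a,tuple(map(int,q[0])),tuple(map(int,q[1])),col,1)
cv2.imwrite("pics/s8.png",a)
```

```text
18.4 [ 0.48859515 -0.08051781  0.3195706 ] [ 0.11457595 -0.21476415 -0.15203121]
```

View pics/s8.png

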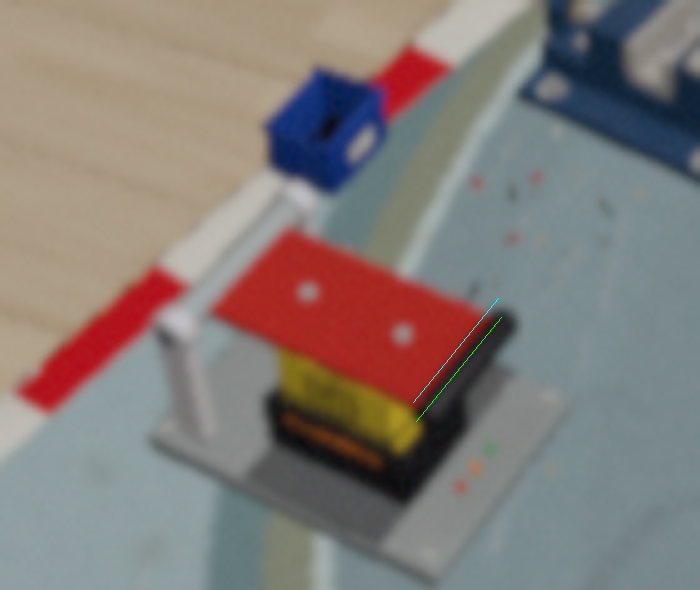

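The clamp lies level on the cartridge: the handle at about (465,370) sits at or below the 0-rad prediction line. The arm is clear, so I'll hand in.

```bash
python3 -c "
from h import *
print(sign_off())"
```

```text
the job is handed in; nothing more can be done
None
```

I stood the yellow cartridge in the nest and swung the clamp shut onto its firm stop, with wrist-force readings peaking at about 20 N. After lift-off the camera showed the clamp level on the cartridge, so I signed off at about 18.5 s on the robot's clock; no verdict came back.

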